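# Strip a hydraulic valve stack back into its stock trays

### The job

The tie bolts are already out of this hydraulic valve stack: strip it from the top down and put its four parts back into stock. Each part goes into the blue tray that already holds another of its kind, upright in the middle of the empty black rubber pad and parallel to its neighbour (either way round). Lower each part down rather than dropping it, do not tip any over, and leave the steel dish of bolts and the steel elbow fitting with the red cap where they are.

Things in the scene. Friction and masses are not known exactly. Their poses are not given: they have to be found in the camera images.
- valve_mid (a point): Directional valve, top of the stack: dark steel block 40 mm wide (x), 56 long (y), 46 high, with a black solenoid coil 36 mm wide out to 74 mm from the middle at +y (its underside 6 mm above the foot; grey plug on it, top 58 mm above the foot) and a steel cap out to 37 mm at -y. Point: centre of the block, 23 mm above its foot; z up. About 0.75 kg, balanced within 12 mm of this point.
- throttle_mid (a point): Twin throttle module, second from the top: bright steel block 40 mm wide (x) by 60 mm long (y) by 40 mm high, with a yellow adjuster knob (24 mm across) on a brass neck at each end, out to 57 mm from the middle. Point: centre of the block, 20 mm above its foot; z up. About 0.55 kg.
- relief_mid (a point): Pressure-relief module, third from the top: green block 40 mm wide (x) by 72 mm long (y) by 40 mm high, with one steel cartridge and red hand knob (28 mm across) on its -y end, out to 74 mm from the middle. Point: centre of the block, 20 mm above its foot; z up. About 0.6 kg.
- subplate_mid (a point): Subplate, bottom of the stack, standing loose on the bench: plain aluminium block 52 mm wide (x) by 100 mm long (y) by 30 mm high. Point: its centre, 15 mm above its foot; z up. About 0.35 kg. The four parts rest loose on one another, nearly in line (stack 156 mm high without the plug); all have flat sides to grip across x.
- valve_pad (a point): Top centre of the empty black rubber pad (64 x 110 mm in x, y; top 5 mm over the bench) in the fixed blue tray, 166 x 182 mm, that holds a directional valve (dark block with a black coil). +x points to the back, z up. From the pad's centre: the specimen 84 mm (+x, long axis y), open front 50 mm (-x, 5 mm lip), side walls 88 mm (y; 22 mm high, 32 mm in the rear half), back wall 112 mm (32 mm high).
- throttle_pad (a point): Top centre of the empty black rubber pad (64 x 110 mm in x, y; top 5 mm over the bench) in the fixed blue tray, 166 x 182 mm, that holds a twin throttle module (bright steel block with a yellow knob at each end). +x points to the back, z up. From the pad's centre: the specimen 84 mm (+x, long axis y), open front 50 mm (-x, 5 mm lip), side walls 88 mm (y; 22 mm high, 32 mm in the rear half), back wall 112 mm (32 mm high).
- relief_pad (a point): Top centre of the empty black rubber pad (64 x 110 mm in x, y; top 5 mm over the bench) in the fixed blue tray, 166 x 182 mm, that holds a relief module (green block with one red knob). +x points to the back, z up. From the pad's centre: the specimen 84 mm (+x, long axis y), open front 50 mm (-x, 5 mm lip), side walls 88 mm (y; 22 mm high, 32 mm in the rear half), back wall 112 mm (32 mm high).
- subplate_pad (a point): Top centre of the empty black rubber pad (64 x 110 mm in x, y; top 5 mm over the bench) in the fixed blue tray, 166 x 182 mm, that holds a subplate (plain aluminium block). +x points to the back, z up. From the pad's centre: the specimen 84 mm (+x, long axis y), open front 50 mm (-x, 5 mm lip), side walls 88 mm (y; 22 mm high, 32 mm in the rear half), back wall 112 mm (32 mm high).
- dish_mid (a point): Loose round steel dish, 80 mm across, 22 mm high, with the four tie bolts in it: leave it alone. Point: its centre, 11 mm above its foot.
- elbow_mid (a point): Loose steel elbow fitting standing on its hexagon, 34 mm across and 64 mm high, with a branch and red cap reaching 40 mm out on its -x side: leave it alone. Point: on its axis, 32 mm above its foot.

How it is judged:
On the way, in this order (a step that is already met when the one before it is completed fails the run):
1. the directional valve stands released on the pad of its tray (horizontal distance between valve_mid and valve_pad below 0.015 m and z of valve_mid in the frame of valve_pad between 0.017 and 0.029 m and angle between the y axis of valve_mid and the y axis of valve_pad, either way round below 0.25 rad and angle between valve_mid's own z axis and vertical below 0.1 rad and contact force between the fingers and valve below 0.5 N), for 0.2 s.
2. then the throttle module stands released on the pad of its tray (horizontal distance between throttle_mid and throttle_pad below 0.015 m and z of throttle_mid in the frame of throttle_pad between 0.014 and 0.026 m and angle between the y axis of throttle_mid and the y axis of throttle_pad, either way round below 0.25 rad and angle between throttle_mid's own z axis and vertical below 0.1 rad and contact force between the fingers and throttle below 0.5 N), for 0.2 s.
3. then the relief module stands released on the pad of its tray (horizontal distance between relief_mid and relief_pad below 0.015 m and z of relief_mid in the frame of relief_pad between 0.014 and 0.026 m and angle between the y axis of relief_mid and the y axis of relief_pad, either way round below 0.25 rad and angle between relief_mid's own z axis and vertical below 0.1 rad and contact force between the fingers and relief below 0.5 N), for 0.2 s.
4. last the subplate lies released on the pad of its tray (horizontal distance between subplate_mid and subplate_pad below 0.015 m and z of subplate_mid in the frame of subplate_pad between 0.009 and 0.021 m and angle between the y axis of subplate_mid and the y axis of subplate_pad, either way round below 0.25 rad and angle between subplate_mid's own z axis and vertical below 0.1 rad and contact force between the fingers and subplate below 0.5 N), for 0.2 s.
At the end, for the whole second after the job is handed in: Each of the four parts stands upright (0.1 rad), released and at rest on the pad of the tray of its own kind: centre within 15 mm of the pad's middle, height within 6 mm of standing on it, long axis within 0.25 rad of the tray's y axis, either way round (all of step 1 and all of step 2 and all of step 3 and all of step 4 and linear speed of each of valve, throttle, relief, subplate below 0.02 m/s); the robot touches nothing.
It fails at once if a part of the stack is tipped by more than 0.5 rad (angle between any of valve_mid, throttle_mid, relief_mid, subplate_mid's own z axis and vertical above 0.5 rad).
It fails at once if the dish or the elbow is moved more than 15 mm (distance of any of dish_mid, elbow_mid from where it was at the start of the episode above 0.015 m).
It fails at once if a part is dropped: it falls at more than 0.5 m/s with no finger on it ((linear speed of valve above 0.5 m/s and contact force between the fingers and valve below 0.5 N) or (linear speed of throttle above 0.5 m/s and contact force between the fingers and throttle below 0.5 N) or (linear speed of relief above 0.5 m/s and contact force between the fingers and relief below 0.5 N) or (linear speed of subplate above 0.5 m/s and contact force between the fingers and subplate below 0.5 N)).
It also fails if it takes over 106 s, if anything falls off the work surface, if the arm or the gripper's body presses on something with over 40 N, if the wrist force passes 120 N, or if a joint passes its speed limit or range.

### The arm

A 6-joint arm with a two-finger parallel gripper is mounted at the origin on the work surface. World frame = base frame: x ahead of the robot, y to its left, z up, the work surface at z = 0. Lengths are in m, angles in rad, forces in N, time in s.
With the tool pointing down it reaches from about 0.325 to 0.775 m from the base axis. Payload 9.3 kg.
Tool frame: the origin (TCP) lies at the very end of the fingers, on their centre line; the grasp point (between the pads) lies 19 mm behind it; z points along the fingers, y is the line along which they close (so a half turn about z gives the same grasp; the last joint's range is limited). The gripper opens to 85 mm and grips with 20 to 120 N. Pads are 22 mm wide; open, the fingers measure 114 mm over their backs; the gripper's body (76 mm by 85 mm) begins 54 mm behind the grasp point. The pads swing forward as they close: fully open they stand 13 mm farther back than shut.
Start: joints at [1.153, 0.259, 0.021, 1.334, 0, 1.418], TCP at [0.144, 0.531, 0.231] pointing down, gripper open.
Joint ranges: [-3.04, 3.04], [-0.91, 1.82], [-1.04, 1.36], [-1.92, 1.95], [-1.52, 1.45], [-3.14, 3.14]. Speed limits (rad/s): [2.22, 2.22, 2.79, 3.14, 3.14, 3.14].

### API

Orientations are given as a rotation vector (axis times angle).
In Python, from plant import env, read_camera gives the robot as it stands.
- The arm moves only by the shell command python3 -m pendant 'ROWS' [OPENING]. ROWS is JSON, a list that holds one entry, the list of rows, each a list of 4 numbers: the shift along the tool's x, y, z in mm, then the turn about the tool's z in rad. A call has 1 to 12 rows; each row is the pose to reach, as a shift and turn from the pose commanded when the call began, along the tool's axes at that moment; what a row does not reach only later rows make up. A row lasts 1/10 s, in which the tool goes at most 50 mm and 8.59 degrees, less where a joint would pass 70% of its speed; a pose out of reach is approached as far as the arm can. A call with a gripper value outside its range is refused whole. OPENING is the finger opening in mm, from 0 to 85.4, set as the call begins (- or left out, the last holds). The fingers move at their own pace and stop on an object; the grip force is fixed at half the most. Time passes only in rows, so rows that repeat a pose let the fingers close. It gives the time, the measured TCP pose, the force, the opening and the grip force at its end, in the units of the state.
- env.get_state(): the state, without advancing time (a new reading comes with each control period).
- read_camera(name): name is "scene" or "side" or "wrist"; returns a dict with "color" (480x640x3 uint8, blue, green, red), "fov_y" (degrees; the focal length in pixels is half the picture's height over the tangent of half this angle, whatever the lens; pixels are square), "cx", "cy" (the principal point, pixels), "eye" and "attitude" of the camera in the world. Camera axes: x right, y down, z forward; pixel columns grow to the right and rows downward; lengths in m; the calibration is good to about 2 mm. A picture is of the moment at which its call begins. There is no depth.
- env.finish_job(): hands the job in; it is judged then, once.
The state is a dict: "time": time; "joint_positions": joint angles; "qvel": joint speeds; "joint_torque": joint torques, N m; "tcp_pos": TCP position; "tool_rot": TCP orientation; "force": force on the tool from outside, world axes, zero at the start; "wrist_torque": the same for the moment, N m; "grip_width": finger opening in m; "finger_force": force on a finger pad.
Only numpy, scipy, OpenCV 4.12 (cv2) and the standard library are available. Lean on these libraries where they do the work, as an engineer would, in place of code of your own. Each camera call takes 0.05 s, during which the arm holds its last target. There are 200 camera calls.

## Working session

There is one attempt and no reset: what is moved stays moved. The work goes in short steps, Python scripts to look and compute and a shell command to move; the robot and the scene stay as the last step left them, time stands still between calls to the robot, and variables do not carry over. Pictures are saved under pics/ and viewed, at most 14 in all, crops included, and the job is handed in when it is done.

```bash
ls; mkdir -p pics; python3 - <<'E'
from plant import env, read_camera
import cv2
s=env.get_state(); print(s)
for n in ["scene","side"]:
    c=read_camera(n); cv2.imwrite(f"pics/{n}0.png",c["color"]); print(n,c["fov_y"],c["cx"],c["cy"],c["eye"],c["attitude"])
E
```

```text
pics
{'time': 0.0, 'joint_positions': array([ 1.15339082e+00,  2.59172407e-01,  2.07320201e-02,  1.33367903e+00,
       -3.79888342e-05,  1.41822177e+00]), 'qvel': array([ 9.36223182e-05,  2.20800188e-04,  1.96187209e-03, -9.36809460e-04,
       -2.38698441e-04,  9.78521949e-06]), 'joint_torque': array([-3.23164692e-03, -5.55639660e+01,  3.44530571e+01,  1.36695997e-02,
       -3.96756268e-04, -8.14212399e-06]), 'tcp_pos': array([0.1438436 , 0.53055699, 0.2306652 ]), 'tool_rot': array([-4.14736454e-01, -3.11375753e+00,  2.01103189e-03]), 'force': array([-0.58650883,  0.09745515,  0.53635774]), 'wrist_torque': array([ 0.00048279, -0.0369076 ,  0.01849833]), 'finger_force': 0.0, 'grip_width': 0.08552910988131542}
scene 46.57994490740447 318.29946204810625 229.4360468126103 [ 0.96129583 -0.63114817  0.79861299] [-2.19889931 -0.68957126  0.31215231]
side 50.898160335176975 325.1080677221655 236.41900875571113 [0.4131336  0.81824646 0.77058323] [-0.14892544  2.76680382 -1.33240477]
```

View pics/scene0.png

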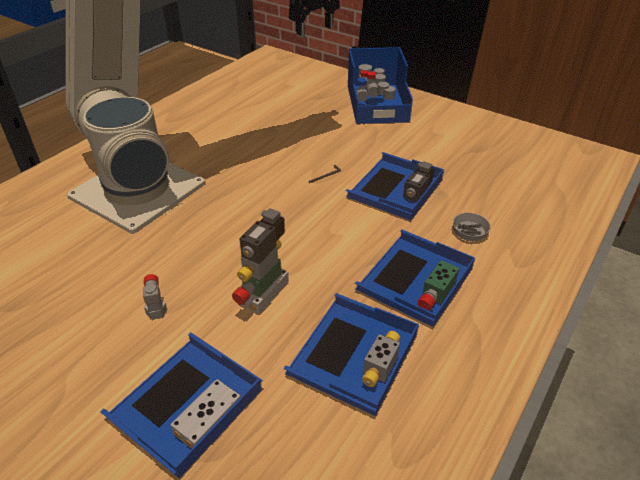

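View pics/side0.png

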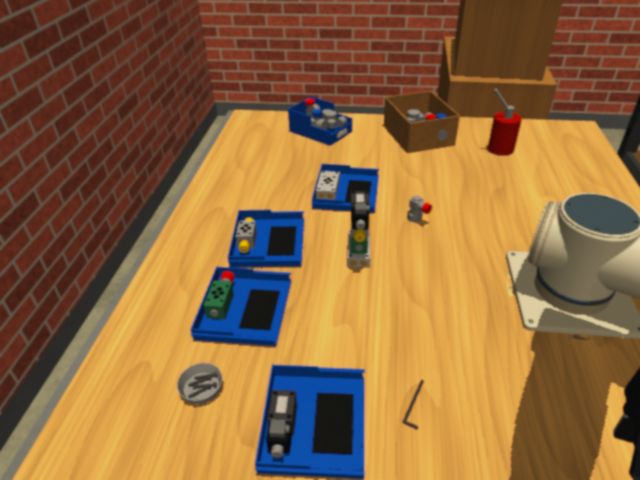

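The scene view shows the four black pads: valve (383,182), relief (403,271), throttle (336,346) and subplate (170,392). The stack is at about (262,260), the dish at (471,228) and the elbow at (153,297). The side view shows the same layout, but the subplate pad is partly hidden behind the stack.

```bash
cat > h.py <<'E'
import numpy as np, cv2
from scipy.spatial.transform import Rotation as R
from plant import env, read_camera
def cast(c,px,z):
    px=np.atleast_2d(np.asarray(px,float)); f=240/np.tan(np.radians(c["fov_y"])/2)
    d=np.c_[(px[:,0]-c["cx"])/f,(px[:,1]-c["cy"])/f,np.ones(len(px))]
    d=R.from_rotvec(c["attitude"]).apply(d); e=np.asarray(c["eye"])
    return e+d*((z-e[2])/d[:,2])[:,None]
def rect(P):
    (x,y),(w,h),a=cv2.minAreaRect((P[:,:2]*1000).astype(np.float32))
    if w>h: w,h,a=h,w,a-90   # a: direction of short side, deg
    return round(x,1),round(y,1),round(w,1),round(h,1),round((a+90)%180-90,1)
def blobs(c,mask,z,amin=200):
    n,l,st,ce=cv2.connectedComponentsWithStats(mask.astype(np.uint8)); out=[]
    for i in range(1,n):
        if st[i,4]<amin: continue
        k,_=cv2.findContours((l==i).astype(np.uint8),cv2.RETR_EXTERNAL,cv2.CHAIN_APPROX_NONE)
        k=max(k,key=len)[:,0]
        out.append((ce[i].round(),st[i,4],rect(cast(c,k,z))))
    return out
E
python3 - <<'E'
from h import *
for n in ["scene","side"]:
    c=read_camera(n); im=c["color"]
    dark=im.max(2)<32
    print(n, im[[182,271,346,392],[383,403,336,170]] if n=="scene" else im[[423,310,240],[334,260,282]])
    for b in blobs(c,dark,0.005): print(b)
    hsv=cv2.cvtColor(im,cv2.COLOR_BGR2HSV)
    blue=(abs(hsv[...,0].astype(int)-113)<12)&(hsv[...,1]>150)&(hsv[...,2]>50)
    for b in blobs(c,blue,0.01,1000): print("blue",b)
E
```

```text
scene [[34 39 46]
 [29 30 33]
 [25 28 34]
 [31 33 37]]
(array([246.,  23.]), np.int32(490), (-458.9, 936.0, 65.6, 550.2, 42.6))
(array([311.,  10.]), np.int32(761), (-298.0, 1156.7, 198.8, 361.2, 35.1))
(array([428.,  38.]), np.int32(8751), (94.7, 1210.6, 494.8, 916.6, 17.6))
(array([173.,  21.]), np.int32(355), (-718.3, 807.3, 58.7, 405.9, 48.4))
(array([ 15., 124.]), np.int32(1358), (-599.7, 46.7, 57.8, 704.4, 65.1))
blue (array([30., 11.]), np.int32(1192), (-1260.8, 565.7, 206.3, 371.1, 89.9))
blue (array([379.,  68.]), np.int32(1413), (178.6, 849.6, 186.3, 431.8, 35.6))
blue (array([410., 277.]), np.int32(2242), (674.1, 120.2, 166.8, 206.0, 1.5))
blue (array([351., 353.]), np.int32(4167), (670.4, -101.9, 165.8, 198.2, 6.7))
blue (array([173., 405.]), np.int32(4684), (498.4, -341.7, 168.8, 192.8, -1.4))
side [[18 20 21]
 [18 21 21]
 [19 21 22]]
(array([631., 132.]), np.int32(436), (-409.7, -812.9, 43.0, 489.9, -25.3))
(array([357., 188.]), np.int32(209), (472.7, -343.4, 54.6, 94.5, -1.6))
(array([281., 241.]), np.int32(600), (642.4, -111.8, 56.1, 97.2, 6.4))
(array([259., 309.]), np.int32(993), (646.5, 115.2, 56.7, 102.3, 0.6))
(array([632., 422.]), np.int32(1258), (-18.1, 293.3, 34.8, 218.4, -19.1))
(array([333., 424.]), np.int32(2019), (467.6, 355.8, 58.5, 104.8, 3.0))
(array([282., 439.]), np.int32(263), (552.7, 382.3, 37.8, 66.1, 2.1))
blue (array([348., 187.]), np.int32(1291), (506.2, -355.6, 163.9, 219.4, -1.3))
blue (array([254., 282.]), np.int32(6179), (676.8, -6.4, 185.9, 434.6, 0.7))
blue (array([314., 423.]), np.int32(6970), (502.5, 351.8, 164.8, 199.2, 3.2))
```

```bash
python3 - <<'E'
from h import *
for n,t in [("scene",58),("side",45)]:
    c=read_camera(n); im=c["color"]
    for b in blobs(c,(im.max(2)<t),0.005,150):
        if 40<b[2][2]<90 and 60<b[2][3]<140: print(n,b)
    if n=="scene":
        hsv=cv2.cvtColor(im,cv2.COLOR_BGR2HSV); sat=hsv[...,1]>120
        red=sat&((hsv[...,0]<6)|(hsv[...,0]>174))&(hsv[...,2]>90); yel=(hsv[...,1]>190)&(abs(hsv[...,0].astype(int)-25)<5)&(hsv[...,2]>100)
        for b in blobs(c,red,0.096-.026,60): print("red",b)
        for b in blobs(c,yel,0.09,60): print("yel",b)
c=read_camera("scene");cv2.imwrite("pics/stk.png",cv2.resize(c["color"][190:320,210:310],None,fx=4.5,fy=4.5,interpolation=cv2.INTER_CUBIC))
E
```

```text
scene (array([383., 183.]), np.int32(703), (469.2, 353.2, 62.9, 110.6, 3.2))
scene (array([400., 272.]), np.int32(1226), (647.6, 112.7, 62.9, 110.4, 0.4))
scene (array([268., 279.]), np.int32(361), (436.4, -52.1, 43.4, 100.4, -0.1))
scene (array([442., 289.]), np.int32(235), (726.4, 125.9, 47.9, 96.9, 0.3))
scene (array([336., 346.]), np.int32(1836), (643.1, -114.4, 63.3, 110.1, 6.5))
scene (array([170., 393.]), np.int32(2302), (473.0, -344.9, 63.8, 109.2, -1.6))
red (array([368.,  74.]), np.int32(99), (201.1, 716.6, 46.9, 49.3, 18.1))
red (array([150., 278.]), np.int32(77), (311.0, -223.7, 21.8, 24.5, -48.9))
red (array([241., 295.]), np.int32(194), (471.0, -162.2, 28.4, 33.4, 1.7))
red (array([426., 301.]), np.int32(200), (745.3, 12.7, 25.3, 34.1, 2.3))
side (array([357., 188.]), np.int32(259), (472.9, -342.6, 56.4, 101.5, -1.6))
side (array([359., 217.]), np.int32(188), (460.5, -231.6, 44.0, 108.9, 5.3))
side (array([281., 241.]), np.int32(636), (642.3, -111.8, 57.6, 103.6, 6.5))
side (array([259., 310.]), np.int32(1049), (646.5, 115.3, 58.5, 105.1, 0.7))
side (array([333., 424.]), np.int32(2093), (467.7, 355.9, 60.0, 106.8, 3.3))
```

View pics/stk.png

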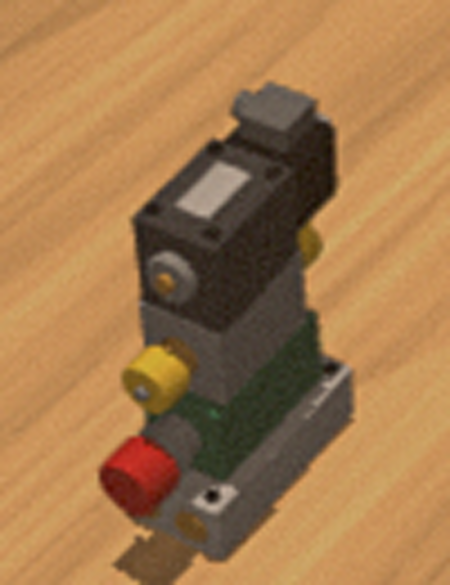

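```bash
cat >> h.py <<'E'
def go(x,y,z,yaw):
    """mm, deg (direction of finger line): shift in tool axes (mm) and turn (rad) from the present pose"""
    s=env.get_state(); T=R.from_rotvec(s["tool_rot"]).as_matrix()
    d=T.T@(np.array([x,y,z])-1000*s["tcp_pos"])
    ty=T[:,1]; a=np.degrees(np.arctan2(ty[1],ty[0])); t=(yaw-a+90)%180-90   # world turn
    j6=s["joint_positions"][5]
    print("t",round(s["time"],1),"tcp",(1000*s["tcp_pos"]).round(1),"fing",a.round(1),"tilt",np.degrees(np.arccos(-T[2,2])).round(2),"w",round(1000*s["grip_width"],1),"j6",j6.round(2))
    print("-> shift",d.round(1),"turn",np.radians(-t).round(3),"(rows>=",max(np.ceil(np.linalg.norm(d)/50),np.ceil(abs(t)/8.59)),")")
E
python3 - <<'E'
from h import *
c=read_camera("scene")
P=cast(c,[(240,237.8),(257,244.8),(275.5,226.7),(257.8,221)],.156)*1000
print(P.round(1),P.mean(0),rect(P/1000))
go(P[:,0].mean(),P[:,1].mean(),290,0)
w=read_camera("wrist"); s=env.get_state(); T=R.from_rotvec(s["tool_rot"])
print("cam in tool",T.inv().apply(w["eye"]-s["tcp_pos"]).round(3),(T.inv()*R.from_rotvec(w["attitude"])).as_matrix().round(2),w["fov_y"])
print(T.as_matrix().round(2))
E
```

```text
[[ 440.9 -116.6  156. ]
 [ 476.5 -113.6  156. ]
 [ 473.   -58.2  156. ]
 [ 437.4  -64.   156. ]] [456.94821519 -88.11547701 156.        ] (457.0, -87.4, 36.0, 56.1, 3.9)
t 0.4 tcp [143.9 530.8 231.2] fing 74.8 tilt 0.01 w 85.2 j6 1.42
-> shift [-464.1 -515.4  -58.7] turn 1.306 (rows>= 14.0 )
cam in tool [ 0.078  0.    -0.143] [[ 0.   -0.95 -0.31]
 [ 1.   -0.    0.  ]
 [-0.   -0.31  0.95]] 66.2153313797966
[[-0.97  0.26 -0.  ]
 [ 0.26  0.97 -0.  ]
 [ 0.   -0.   -1.  ]]
```

```bash
python3 -m pendant '[[[-232,-257,-60,0.65],[-232,-257,-60,0.65],[-232,-257,-60,0.65],[-232,-257,-60,0.65],[-232,-257,-60,0.65],[-464,-515,-60,1.306],[-464,-515,-60,1.306],[-464,-515,-60,1.306],[-464,-515,-60,1.306],[-464,-515,-60,1.306],[-464,-515,-60,1.306],[-464,-515,-60,1.306]]]'; python3 -m pendant '[[[0,0,0,0],[0,0,0,0]]]'; python3 - <<'E'
from h import *
go(457,-88,290,3.5)
E
```

```text
time: 1.65
tcp_pos: [0.4136, -0.0032, 0.2879]
tool_rot: [2.222, 2.22, 0.001]
force: [1.0, 0.0, -0.4]
grip_width: 0.0851
finger_force: 0.0
time: 1.85
tcp_pos: [0.4133, -0.0021, 0.2872]
tool_rot: [-2.224, -2.217, 0.001]
force: [0.3, 0.9, -0.3]
grip_width: 0.0857
finger_force: 0.0
t 1.9 tcp [413.3  -2.1 287.2] fing -0.2 tilt 0.05 w 85.7 j6 1.37
-> shift [-85.8  43.9  -2.8] turn -0.064 (rows>= 2.0 )
```

```bash
python3 -m pendant '[[[-86,44,-15,-0.064],[-86,44,-15,-0.064],[-86,44,-15,-0.064],[-86,44,-15,-0.064],[-86,44,-15,-0.064]]]'; python3 - <<'E'
from h import *
go(457,-88,300,3.5)
w=read_camera("wrist"); cv2.imwrite("pics/w1.png",w["color"])
P=cast(w,[(320,240),(100,100)],.156); print(P)
E
```

```text
time: 2.35
tcp_pos: [0.4566, -0.0854, 0.3026]
tool_rot: [-2.147, -2.293, -0.0]
force: [0.3, 0.9, 0.6]
grip_width: 0.0853
finger_force: 0.0
t 2.4 tcp [456.6 -85.4 302.6] fing 3.8 tilt 0.03 w 85.3 j6 1.14
-> shift [-2.6  0.3  2.6] turn 0.005 (rows>= 1.0 )
[[ 0.46047885 -0.10111645  0.156     ]
 [ 0.29112899 -0.00328722  0.156     ]]
```

View pics/w1.png

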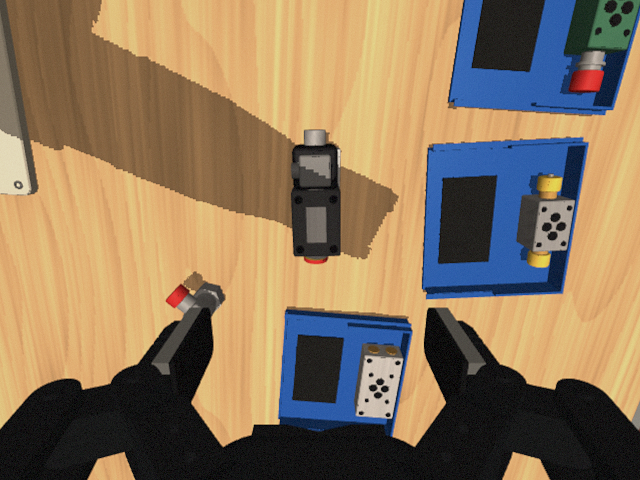

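The wrist view shows the valve from above. Its block top runs about (292..340, 190..256), with the coil and plug above it, and the fingers straddle it at the bottom of the picture.

```bash
python3 - <<'E'
from h import *
w=read_camera("wrist"); 
im=w["color"]; P=cast(w,[(292,190),(339,190),(340,256),(294,256)],.156); print((P*1000).round(0).tolist(),rect(P))
m=(im.max(2)<75); m[:130]=0;m[275:]=0;m[:,:285]=0;m[:,345:]=0
for r in (195,205,215,225,235,245,250):
    k=np.where(m[r])[0]; print(r,k.min(),k.max(),(1000*cast(w,[(k.min(),r),(k.max()+1,r)],.156)).round(1)[:,:2].tolist())
col=np.where(m[:,300])[0]; print(col.min(),col.max(),cast(w,[(300,col.max()+1)],.156))
E
```

```text
[[435.0, -61.0, 156.0], [473.0, -58.0, 156.0], [478.0, -114.0, 156.0], [440.0, -117.0, 156.0]] (456.9, -87.5, 38.7, 56.3, 4.2)
195 291 339 [[434.9, -65.0], [473.9, -62.4]]
205 291 339 [[435.2, -73.1], [474.6, -70.5]]
215 292 339 [[436.4, -81.3], [475.3, -78.8]]
225 292 339 [[436.8, -89.7], [476.0, -87.2]]
235 293 339 [[438.0, -98.3], [476.7, -95.7]]
245 293 339 [[438.4, -107.0], [477.4, -104.4]]
250 294 339 [[439.4, -111.3], [477.8, -108.8]]
145 255 [[ 0.44468044 -0.11636744  0.156     ]]
```

```bash
python3 -m pendant '[[[-2,0,40,-0.01],[-2,0,80,-0.01],[-2,0,120,-0.01],[-2,0,150,-0.01],[-2,0,170,-0.01],[-2,0,182,-0.01],[-2,0,182,-0.01],[-2,0,182,-0.01]]]' ; python3 - <<'E'
from h import *
go(457,-87.5,120,4.5)
E
```

```text
time: 3.25
tcp_pos: [0.4573, -0.0883, 0.1211]
tool_rot: [2.136, 2.303, 0.0]
force: [0.6, -0.3, -0.2]
grip_width: 0.0856
finger_force: 0.0
t 3.2 tcp [457.3 -88.3 121.1] fing 4.3 tilt 0.02 w 85.6 j6 1.12
-> shift [ 0.9 -0.2  1.1] turn -0.003 (rows>= 1.0 )
```

```bash
python3 -m pendant '[[[0,0,0,0],[0,0,0,0],[0,0,0,0],[0,0,0,0],[0,0,0,0],[0,0,0,0],[0,0,0,0],[0,0,0,0],[0,0,0,0],[0,0,0,0]]]' 34; python3 -m pendant '[[[0,0,-2,0],[0,0,-5,0],[0,0,-10,0],[0,0,-20,0],[0,0,-40,0],[0,0,-60,0],[0,0,-60,0]]]'; python3 - <<'E'
from h import *
go(468.5,354.5,180,3.2)
cv2.imwrite("pics/s2.png",read_camera("scene")["color"][120:360,140:460])
E
```

```text
time: 4.25
tcp_pos: [0.4568, -0.0891, 0.1212]
tool_rot: [2.138, 2.302, -0.001]
force: [-4.5, -0.6, 8.1]
grip_width: 0.0395
finger_force: 59.7
time: 4.95
tcp_pos: [0.4586, -0.0894, 0.1832]
tool_rot: [2.135, 2.299, 0.003]
force: [1.4, 0.1, -8.0]
grip_width: 0.0391
finger_force: 62.0
t 5.0 tcp [458.6 -89.4 183.2] fing 4.2 tilt 0.27 w 39.1 j6 1.12
-> shift [442.   42.7   2.5] turn 0.018 (rows>= 9.0 )
```

View pics/s2.png

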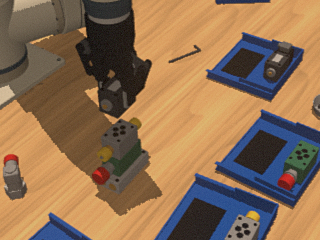

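```bash
python3 -m pendant '[[[20,2,0,0],[55,5,0,0],[95,9,0,0],[140,14,0,0.01],[185,18,0,0.01],[230,22,0,0.01],[275,27,0,0.018],[320,31,0,0.018],[360,35,0,0.018],[395,38,0,0.018],[425,41,0,0.018],[442,43,0,0.018]]]';python3 -m pendant '[[[0,0,0,0],[0,0,0,0],[0,0,0,0]]]'; python3 - <<'E'
from h import *
go(468.5,354.5,26,3.2)
cv2.imwrite("pics/w2.png",read_camera("wrist")["color"])
E
```

```text
time: 6.2
tcp_pos: [0.4668, 0.3571, 0.1788]
tool_rot: [-2.156, -2.284, 0.003]
force: [0.7, 0.4, -7.9]
grip_width: 0.0394
finger_force: 61.7
time: 6.5
tcp_pos: [0.4674, 0.354, 0.1801]
tool_rot: [-2.159, -2.282, 0.002]
force: [0.2, -0.3, -6.6]
grip_width: 0.0393
finger_force: 61.8
t 6.5 tcp [467.4 354.  180.1] fing 3.2 tilt 0.06 w 39.3 j6 2.02
-> shift [  0.5   1.2 154.1] turn -0.001 (rows>= 4.0 )
```

View pics/w2.png

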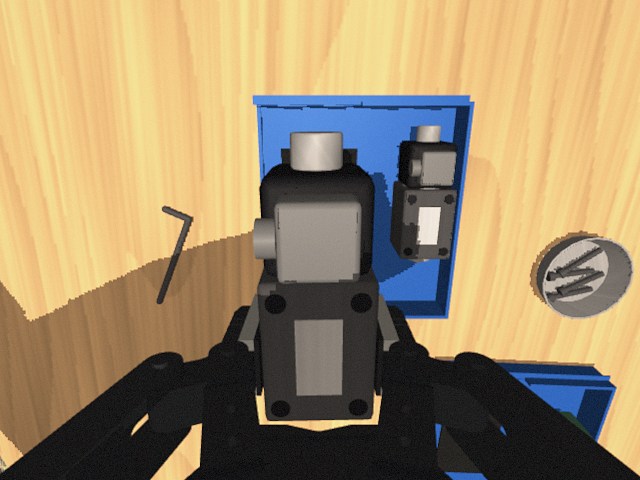

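The valve is held squarely, parallel to the specimen at (425,200), and its pad is underneath it. I'll lower it.

```bash
python3 -m pendant '[[[0,1,30,0],[0,1,70,0],[0,1,105,0],[0,1,130,0],[0,1,145,0],[0,1,152,0],[0,1,156,0],[0,1,159,0],[0,1,161,0],[0,1,163,0],[0,1,163,0],[0,1,163,0]]]'; python3 - <<'E'
from h import *
go(468.5,354.5,16,3.2); print(env.get_state()["force"])
E
```

```text
time: 7.75
tcp_pos: [0.4686, 0.3552, 0.0178]
tool_rot: [2.158, 2.283, 0.001]
force: [0.8, 0.1, -7.2]
grip_width: 0.0396
finger_force: 61.8
t 7.8 tcp [468.6 355.2  17.8] fing 3.2 tilt 0.02 w 39.6 j6 2.02
-> shift [-0.6 -0.1  1.8] turn 0.0 (rows>= 1.0 )
[ 0.76225567  0.12591726 -7.24759868]
```

```bash
python3 -m pendant '[[[0,0,1,0],[0,0,1,0],[0,0,2,0],[0,0,2,0],[0,0,2.5,0],[0,0,2.5,0]]]'
```

```text
time: 8.35
tcp_pos: [0.4685, 0.3551, 0.0162]
tool_rot: [2.158, 2.283, 0.002]
force: [-5.4, -3.1, 8.3]
grip_width: 0.0395
finger_force: 63.8
```

```bash
python3 -m pendant '[[[0,0,0,0],[0,0,0,0],[0,0,0,0],[0,0,0,0],[0,0,0,0]]]' 62; python3 -m pendant '[[[0,0,-10,0],[0,0,-30,0],[0,0,-70,0],[0,0,-110,0],[0,0,-150,0],[0,0,-190,0],[0,0,-220,0],[0,0,-220,0],[0,0,-220,0]]]' 85; python3 - <<'E'
from h import *
cv2.imwrite("pics/w3.png",read_camera("wrist")["color"])
go(457,-88,260,4)
E
```

```text
time: 8.85
tcp_pos: [0.4686, 0.3551, 0.015]
tool_rot: [2.158, 2.283, 0.0]
force: [0.2, 0.8, -0.8]
grip_width: 0.0622
finger_force: 0.0
time: 9.75
tcp_pos: [0.4686, 0.3551, 0.236]
tool_rot: [2.158, 2.282, 0.003]
force: [-0.5, 0.5, 0.2]
grip_width: 0.0847
finger_force: 0.0
t 9.8 tcp [468.2 354.9 234.9] fing 3.2 tilt 0.01 w 85.2 j6 2.02
-> shift [-441.6  -36.   -25.1] turn -0.014 (rows>= 9.0 )
```

View pics/w3.png

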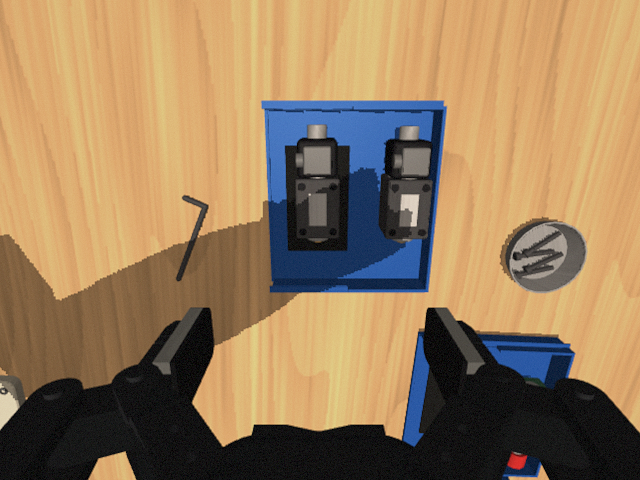

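The valve stands on the pad next to the specimen: block centre (318,208), specimen (407,208), upright and parallel. Next is the throttle.

```bash
python3 -m pendant '[[[-50,-4,-20,-0.014],[-100,-8,-20,-0.014],[-150,-12,-20,-0.014],[-200,-16,-20,-0.014],[-250,-20,-20,-0.014],[-300,-24,-20,-0.014],[-350,-29,-20,-0.014],[-400,-33,-20,-0.014],[-441,-36,-20,-0.014],[-441,-36,-20,-0.014],[-441,-36,-20,-0.014],[-441,-36,-20,-0.014]]]'; python3 - <<'E'
from h import *
w=read_camera("wrist"); cv2.imwrite("pics/w4.png",w["color"]); np.save("w4.npy",w,allow_pickle=True)
go(457,-88,120,4)
E
```

```text
time: 11.0
tcp_pos: [0.4569, -0.0865, 0.2544]
tool_rot: [-2.141, -2.297, 0.001]
force: [0.1, -0.3, 1.0]
grip_width: 0.0851
finger_force: 0.0
t 11.1 tcp [457.1 -86.1 254.6] fing 4.1 tilt 0.06 w 84.7 j6 1.13
-> shift [-1.900e+00 -1.000e-01  1.346e+02] turn 0.002 (rows>= 3.0 )
```

View pics/w4.png

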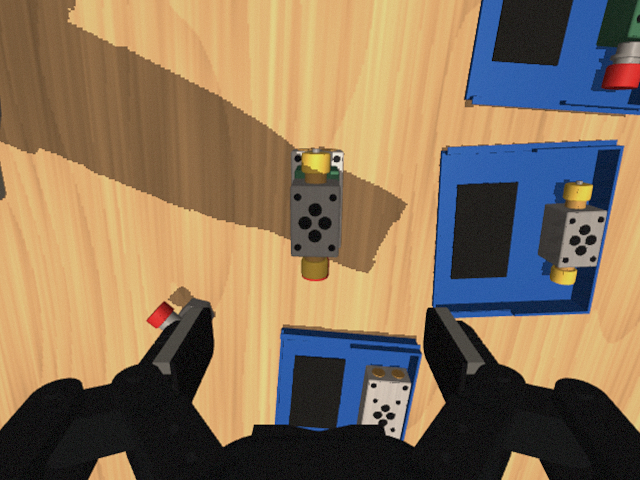

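The throttle top face is at about (291..340, 181..257), knobs at (316,160) and (315,267).

```bash
python3 - <<'E'
from h import *
w=np.load("w4.npy",allow_pickle=True).item()
print(rect(cast(w,[(292,181),(340.5,181),(340.5,257),(291,257)],.110)))
E
```

```text
(455.9, -84.9, 41.4, 63.5, 4.1)
```

```bash
python3 -m pendant '[[[0,0,40,0],[0,0,80,0],[0,0,120,0],[0,0,150,0],[0,0,168,0],[0,0,174,0],[0,0,174,0],[0,0,174,0]]]' ; python3 -m pendant '[[[0,0,0,0],[0,0,0,0],[0,0,0,0],[0,0,0,0],[0,0,0,0],[0,0,0,0],[0,0,0,0],[0,0,0,0]]]' 34; python3 -m pendant '[[[0,0,-2,0],[0,0,-5,0],[0,0,-10,0],[0,0,-25,0],[0,0,-50,0],[0,0,-80,0],[0,0,-80,0],[0,0,-80,0]]]'; python3 - <<'E'
from h import *
go(642.7,-113.1,160,6.5)
E
```

```text
time: 11.85
tcp_pos: [0.4579, -0.0869, 0.082]
tool_rot: [2.14, 2.298, 0.001]
force: [0.1, 0.9, 0.4]
grip_width: 0.0847
finger_force: 0.0
time: 12.65
tcp_pos: [0.4563, -0.0874, 0.0815]
tool_rot: [-2.143, -2.297, 0.002]
force: [-6.9, -0.4, 8.8]
grip_width: 0.039
finger_force: 59.4
time: 13.45
tcp_pos: [0.4574, -0.0873, 0.161]
tool_rot: [2.142, 2.297, 0.001]
force: [0.1, 0.1, -5.5]
grip_width: 0.0394
finger_force: 61.4
t 13.4 tcp [457.4 -87.3 161. ] fing 4.0 tilt 0.05 w 39.4 j6 1.13
-> shift [-38.7 183.1   1.1] turn -0.043 (rows>= 4.0 )
```

```bash
python3 -m pendant '[[[-5,20,0,-0.01],[-13,55,0,-0.02],[-21,95,0,-0.03],[-30,135,0,-0.043],[-36,165,0,-0.043],[-40,183,0,-0.043],[-40,183,0,-0.043],[-40,183,0,-0.043],[-40,183,0,-0.043]]]' ; python3 - <<'E'
from h import *
go(642.7,-114.5,16.5,6.5)
w=read_camera("wrist"); cv2.imwrite("pics/w5.png",w["color"])
E
```

```text
time: 14.35
tcp_pos: [0.6415, -0.1141, 0.16]
tool_rot: [-2.091, -2.342, 0.001]
force: [-0.9, -0.3, -5.3]
grip_width: 0.039
finger_force: 62.1
t 14.3 tcp [ 641.5 -114.1  160. ] fing 6.5 tilt 0.13 w 39.0 j6 1.15
-> shift [ -0.6   1.4 143.5] turn -0.0 (rows>= 3.0 )
```

View pics/w5.png

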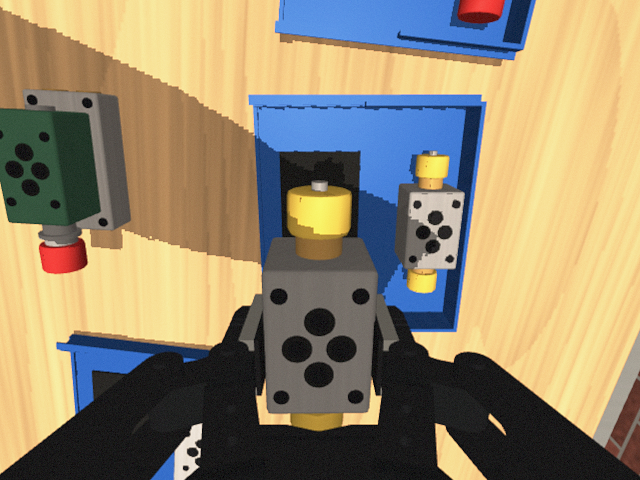

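The throttle is held squarely over its tray, parallel to the specimen at (430,225). Relief and subplate are undisturbed on the left.

```bash
python3 -m pendant '[[[0,1,25,0],[0,1,60,0],[0,1,95,0],[0,1,118,0],[0,1,130,0],[0,1,135,0],[0,1,139,0],[0,1,141,0],[0,1,142,0],[0,1,142,0]]]'; python3 -m pendant '[[[0,0,0.5,0],[0,0,1,0],[0,0,1.5,0],[0,0,2,0],[0,0,2.5,0],[0,0,2.5,0]]]'
```

```text
time: 15.4
tcp_pos: [0.6439, -0.1143, 0.0197]
tool_rot: [2.092, 2.343, 0.001]
force: [1.0, 0.4, -5.3]
grip_width: 0.0392
finger_force: 61.9
time: 16.0
tcp_pos: [0.6436, -0.1142, 0.0166]
tool_rot: [2.092, 2.343, 0.0]
force: [-0.5, 0.6, -2.2]
grip_width: 0.039
finger_force: 62.1
```

Contact is starting, so I'll press slightly more and release.

```bash
python3 -m pendant '[[[0,0,0.5,0],[0,0,0.5,0]]]'; python3 -m pendant '[[[0,0,0,0],[0,0,0,0],[0,0,0,0],[0,0,0,0],[0,0,0,0]]]' 62; python3 -m pendant '[[[0,0,-10,0],[0,0,-30,0],[0,0,-70,0],[0,0,-110,0],[0,0,-150,0],[0,0,-190,0],[0,0,-220,0],[0,0,-220,0],[0,0,-220,0]]]' 85; python3 - <<'E'
from h import *
cv2.imwrite("pics/w6.png",read_camera("wrist")["color"])
go(457,-88,230,4)
E
```

```text
time: 16.2
tcp_pos: [0.6436, -0.1143, 0.0166]
tool_rot: [2.092, 2.343, 0.0]
force: [-3.3, 0.8, 3.3]
grip_width: 0.0387
finger_force: 62.7
time: 16.7
tcp_pos: [0.6437, -0.1143, 0.016]
tool_rot: [2.092, 2.343, 0.0]
force: [-0.3, -0.4, 0.5]
grip_width: 0.0624
finger_force: 0.0
time: 17.6
tcp_pos: [0.6437, -0.1143, 0.2371]
tool_rot: [2.091, 2.342, 0.001]
force: [0.1, -0.9, -0.1]
grip_width: 0.0852
finger_force: 0.0
t 17.6 tcp [ 643.3 -114.2  235.8] fing 6.5 tilt 0.02 w 85.0 j6 1.15
-> shift [  47.  -182.2    5.9] turn 0.043 (rows>= 4.0 )
```

View pics/w6.png

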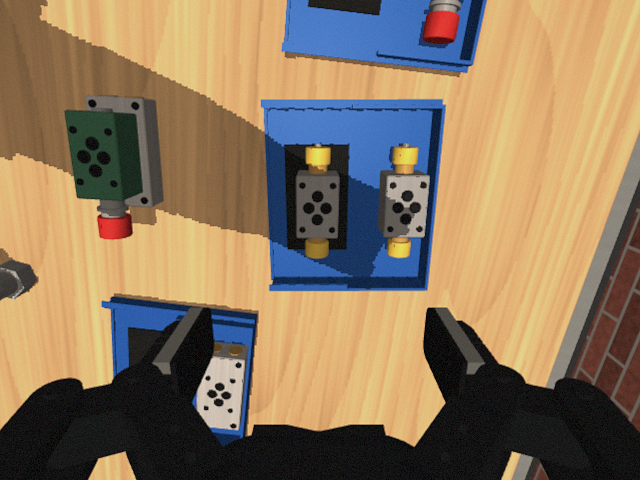

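The throttle stands centred on its pad at (318,203), level with its specimen. Back to the stack.

```bash
python3 -m pendant '[[[12,-46,3,0.01],[24,-91,3,0.02],[36,-137,3,0.03],[47,-182,3,0.043],[47,-182,3,0.043],[47,-182,3,0.043],[47,-182,3,0.043],[47,-182,3,0.043]]]'; python3 - <<'E'
from h import *
w=read_camera("wrist"); cv2.imwrite("pics/w7.png",w["color"]); np.save("w7.npy",w,allow_pickle=True)
go(457,-88,42,4)
im=w["color"].astype(int); g=(im[...,1]>im[...,2]+12)&(im[...,1]>im[...,0]+5); g[:,:260]=0; g[:,380:]=0;g[300:]=0;g[:130]=0
for b in blobs(w,g,.07): print(b)
E
```

```text
time: 18.45
tcp_pos: [0.4583, -0.0883, 0.2324]
tool_rot: [-2.142, -2.297, 0.0]
force: [0.2, -0.2, -0.5]
grip_width: 0.0847
finger_force: 0.0
t 18.5 tcp [458.2 -88.3 232.4] fing 4.0 tilt 0.06 w 85.1 j6 1.13
-> shift [  0.3  -1.  190.4] turn 0.0 (rows>= 4.0 )
(array([314., 209.]), np.int32(3231), (455.8, -83.3, 39.2, 75.1, 3.2))
```

View pics/w7.png

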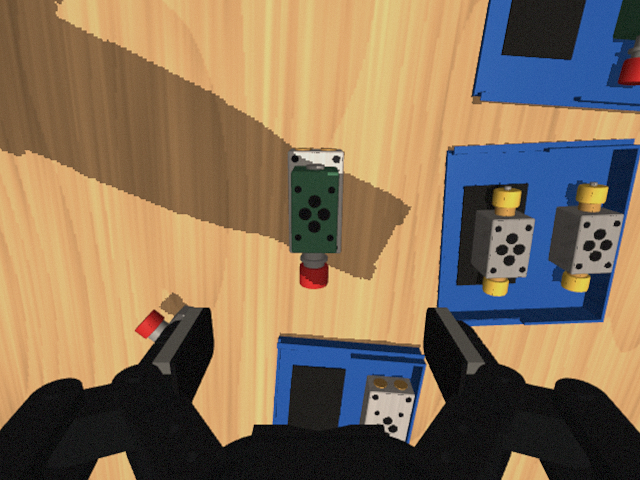

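The relief block top is at about (290..338, 168..252), with its red knob at (314,275).

```bash
python3 -m pendant '[[[3,-2,40,0],[3,-2,80,0],[3,-2,120,0],[3,-2,160,0],[3,-2,182,0],[3,-2,190,0],[3,-2,190,0],[3,-2,190,0]]]' ; python3 -m pendant '[[[0,0,0,0],[0,0,0,0],[0,0,0,0],[0,0,0,0],[0,0,0,0],[0,0,0,0],[0,0,0,0],[0,0,0,0]]]' 34; python3 -m pendant '[[[0,0,-2,0],[0,0,-5,0],[0,0,-10,0],[0,0,-25,0],[0,0,-55,0],[0,0,-90,0],[0,0,-110,0],[0,0,-110,0],[0,0,-110,0]]]'; python3 - <<'E'
from h import *
go(647,114,152,0.5)
E
```

```text
time: 19.3
tcp_pos: [0.4561, -0.0855, 0.0438]
tool_rot: [2.142, 2.297, 0.001]
force: [0.2, 0.7, 0.2]
grip_width: 0.0851
finger_force: 0.0
time: 20.1
tcp_pos: [0.4553, -0.0854, 0.0438]
tool_rot: [2.142, 2.297, 0.0]
force: [-3.2, -0.3, 7.4]
grip_width: 0.0388
finger_force: 60.3
time: 21.0
tcp_pos: [0.455, -0.0851, 0.1525]
tool_rot: [-2.142, -2.298, 0.0]
force: [-0.6, 1.0, -6.4]
grip_width: 0.039
finger_force: 62.0
t 21.0 tcp [455.  -85.1 152.5] fing 4.0 tilt 0.01 w 39.0 j6 1.13
-> shift [185.2 205.5   0.4] turn 0.061 (rows>= 6.0 )
```

```bash
python3 -m pendant '[[[15,16,0,0.01],[40,44,0,0.02],[70,78,0,0.03],[100,111,0,0.04],[130,144,0,0.05],[155,172,0,0.061],[173,192,0,0.061],[185,205,0,0.061],[185,205,0,0.061],[185,205,0,0.061],[185,205,0,0.061]]]' ; python3 - <<'E'
from h import *
go(647,114,19,0.5)
w=read_camera("wrist"); cv2.imwrite("pics/w8.png",w["color"])
E
```

```text
time: 22.1
tcp_pos: [0.6459, 0.1131, 0.1519]
tool_rot: [-2.211, -2.23, 0.003]
force: [-0.7, -0.1, -5.9]
grip_width: 0.0392
finger_force: 62.1
t 22.1 tcp [645.9 113.1 151.9] fing 0.5 tilt 0.12 w 39.2 j6 1.61
-> shift [  1.    1.3 132.9] turn -0.0 (rows>= 3.0 )
```

View pics/w8.png

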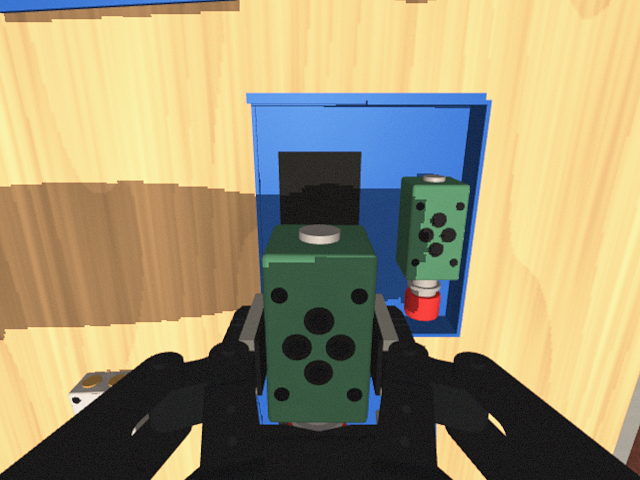

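The relief is held level over its pad, parallel to the specimen at (435,230). I'll lower it.

```bash
python3 -m pendant '[[[1,1,25,0],[1,1,60,0],[1,1,90,0],[1,1,112,0],[1,1,122,0],[1,1,126,0],[1,1,129,0],[1,1,131,0],[1,1,131,0],[1,1,131,0]]]'; python3 -m pendant '[[[0,0,0.5,0],[0,0,1,0],[0,0,1.5,0],[0,0,2,0],[0,0,2.5,0],[0,0,2.5,0]]]'
```

```text
time: 23.15
tcp_pos: [0.6481, 0.1147, 0.0228]
tool_rot: [2.211, 2.231, 0.001]
force: [0.2, -0.4, -5.8]
grip_width: 0.0386
finger_force: 62.0
time: 23.75
tcp_pos: [0.6477, 0.1147, 0.0194]
tool_rot: [-2.211, -2.231, 0.0]
force: [-0.5, -0.3, -5.5]
grip_width: 0.0388
finger_force: 62.0
```

```bash
python3 -m pendant '[[[0,0,0.5,0],[0,0,1,0],[0,0,1,0]]]'
```

```text
time: 24.05
tcp_pos: [0.6478, 0.1147, 0.0189]
tool_rot: [2.211, 2.231, 0.0]
force: [-2.4, -0.4, -0.9]
grip_width: 0.0394
finger_force: 62.8
```

```bash
python3 -m pendant '[[[0,0,0.5,0],[0,0,0.5,0]]]'; python3 -m pendant '[[[0,0,0,0],[0,0,0,0],[0,0,0,0],[0,0,0,0],[0,0,0,0]]]' 62; python3 -m pendant '[[[0,0,-10,0],[0,0,-30,0],[0,0,-70,0],[0,0,-110,0],[0,0,-150,0],[0,0,-190,0],[0,0,-190,0],[0,0,-190,0]]]' 85; python3 - <<'E'
from h import *
cv2.imwrite("pics/w9.png",read_camera("wrist")["color"])
go(456,-85,205,4)
E
```

```text
time: 24.25
tcp_pos: [0.6478, 0.1147, 0.0189]
tool_rot: [2.211, 2.231, 0.001]
force: [-4.5, -0.2, 5.5]
grip_width: 0.0393
finger_force: 63.6
time: 24.75
tcp_pos: [0.6478, 0.1147, 0.0179]
tool_rot: [2.211, 2.231, -0.0]
force: [-0.3, 0.9, -0.8]
grip_width: 0.062
finger_force: 0.0
time: 25.55
tcp_pos: [0.6481, 0.1147, 0.2095]
tool_rot: [2.21, 2.23, 0.003]
force: [-0.5, 0.7, -0.6]
grip_width: 0.0852
finger_force: 0.0
t 25.6 tcp [647.6 114.7 208. ] fing 0.5 tilt 0.01 w 85.0 j6 1.61
-> shift [-197.9 -193.4    3. ] turn -0.061 (rows>= 6.0 )
```

View pics/w9.png

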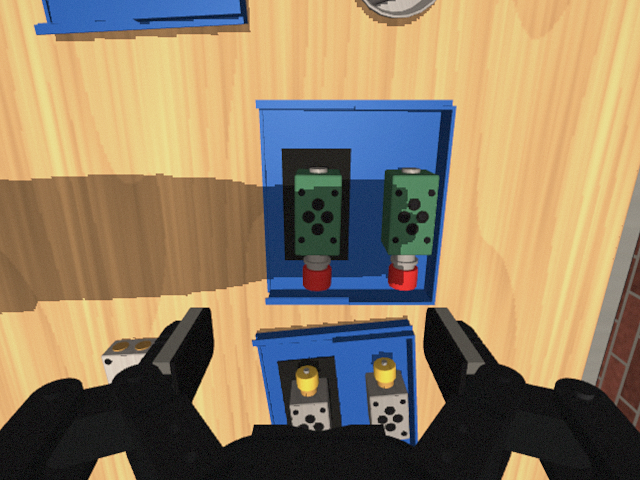

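The relief stands on its pad at (318,212), level with its specimen. I'll find the subplate by mask, without viewing.

```bash
python3 -m pendant '[[[-40,-39,3,-0.01],[-80,-78,3,-0.02],[-120,-117,3,-0.03],[-160,-156,3,-0.045],[-198,-193,3,-0.061],[-198,-193,3,-0.061],[-198,-193,3,-0.061],[-198,-193,3,-0.061]]]'; python3 - <<'E'
from h import *
w=read_camera("wrist"); np.save("w10.npy",w,allow_pickle=True)
go(456,-85,29,4)
hsv=cv2.cvtColor(w["color"],cv2.COLOR_BGR2HSV); m=(hsv[...,1]<50); m=cv2.morphologyEx(m.astype(np.uint8),cv2.MORPH_CLOSE,np.ones((7,7))); m[300:]=0
for b in blobs(w,m,.03,400): print(b)
E
```

```text
time: 26.4
tcp_pos: [0.456, -0.0853, 0.2043]
tool_rot: [-2.143, -2.295, 0.001]
force: [-0.0, 0.1, 0.1]
grip_width: 0.0847
finger_force: 0.0
t 26.4 tcp [456.5 -84.9 204.4] fing 4.0 tilt 0.07 w 84.9 j6 1.14
-> shift [ -0.2  -0.4 175.4] turn -0.0 (rows>= 4.0 )
(array([556.,  32.]), np.int32(2349), (633.8, 72.5, 36.3, 59.3, -89.7))
(array([317., 210.]), np.int32(6268), (456.2, -85.1, 51.2, 100.5, 3.1))
(array([509., 250.]), np.int32(6585), (636.3, -105.0, 72.8, 101.6, 6.5))
(array([606., 253.]), np.int32(4660), (722.6, -111.5, 64.8, 95.4, 18.9))
```

The subplate is at (456,-85) and measures 51x100, as specified. Grasping it.

```bash
python3 -m pendant '[[[0,0,40,0.005],[0,0,80,0.005],[0,0,120,0.005],[0,0,160,0.005],[0,0,185,0.005],[0,0,194,0.005],[0,0,197,0.005],[0,0,197,0.005],[0,0,197,0.005]]]' ; python3 -m pendant '[[[0,0,0,0],[0,0,0,0],[0,0,0,0],[0,0,0,0],[0,0,0,0],[0,0,0,0],[0,0,0,0],[0,0,0,0]]]' 46; python3 -m pendant '[[[0,0,-2,0],[0,0,-5,0],[0,0,-10,0],[0,0,-25,0],[0,0,-55,0],[0,0,-90,0],[0,0,-120,0],[0,0,-120,0],[0,0,-120,0]]]'; python3 - <<'E'
from h import *
go(473,-344,127,-1.6)
E
```

```text
time: 27.35
tcp_pos: [0.4575, -0.0852, 0.0091]
tool_rot: [2.147, 2.292, 0.001]
force: [0.5, 0.4, -0.3]
grip_width: 0.085
finger_force: 0.0
time: 28.15
tcp_pos: [0.4567, -0.0852, 0.0089]
tool_rot: [2.148, 2.292, 0.0]
force: [-2.2, 0.1, 9.8]
grip_width: 0.0507
finger_force: 62.1
time: 29.05
tcp_pos: [0.4566, -0.0851, 0.1281]
tool_rot: [2.147, 2.292, 0.001]
force: [-0.6, -0.1, -4.1]
grip_width: 0.0508
finger_force: 63.7
t 29.1 tcp [456.6 -85.1 128.1] fing 3.7 tilt 0.06 w 50.8 j6 1.14
-> shift [-259.4   -0.5    1.2] turn 0.093 (rows>= 6.0 )
```

```bash
python3 -m pendant '[[[-20,0,0,0.01],[-55,0,0,0.02],[-95,0,0,0.035],[-140,0,0,0.05],[-180,0,0,0.07],[-215,0,0,0.093],[-242,0,0,0.093],[-259,0,0,0.093],[-259,0,0,0.093],[-259,0,0,0.093],[-259,0,0,0.093]]]' ; python3 - <<'E'
from h import *
go(473,-344,14,-1.6)
w=read_camera("wrist"); cv2.imwrite("pics/w11.png",w["color"])
hsv=cv2.cvtColor(w["color"],cv2.COLOR_BGR2HSV)
m=(hsv[...,1]<50)&(hsv[...,2]>60); m=cv2.morphologyEx(m.astype(np.uint8),cv2.MORPH_CLOSE,np.ones((7,7)))
m[:,:385]=0 # specimen lies right of the held part
for b in blobs(w,m,.035,400): print("spec",b)
E
```

```text
time: 30.15
tcp_pos: [0.4732, -0.3422, 0.1276]
tool_rot: [-2.25, -2.19, -0.0]
force: [0.7, 0.2, -2.7]
grip_width: 0.0505
finger_force: 63.6
t 30.1 tcp [ 473.2 -342.2  127.6] fing -1.5 tilt 0.08 w 50.5 j6 0.83
-> shift [-2.000e+00 -1.000e-01  1.136e+02] turn 0.001 (rows>= 3.0 )
spec (array([431., 243.]), np.int32(12737), (549.7, -362.2, 63.6, 139.9, -1.4))
```

```bash
python3 -m pendant '[[[-1,0,25,0],[-1,0,55,0],[-1,0,80,0],[-1,0,95,0],[-1,0,104,0],[-1,0,108,0],[-1,0,110,0],[-1,0,111,0],[-1,0,111,0],[-1,0,111,0]]]'; python3 -m pendant '[[[0,0,0.5,0],[0,0,1,0],[0,0,1.5,0],[0,0,2,0],[0,0,2.5,0],[0,0,2.5,0]]]'
```

```text
time: 31.2
tcp_pos: [0.4736, -0.3448, 0.0176]
tool_rot: [2.252, 2.189, 0.0]
force: [0.6, -0.6, -3.3]
grip_width: 0.0507
finger_force: 63.5
time: 31.8
tcp_pos: [0.4733, -0.3445, 0.0144]
tool_rot: [-2.252, -2.19, -0.0]
force: [0.0, -0.3, -2.5]
grip_width: 0.0508
finger_force: 63.5
```

```bash
python3 -m pendant '[[[0,0,0.5,0],[0,0,1,0],[0,0,1,0],[0,0,1,0]]]'
```

```text
time: 32.2
tcp_pos: [0.4734, -0.3445, 0.014]
tool_rot: [2.252, 2.19, -0.0]
force: [-2.8, 2.3, 5.3]
grip_width: 0.0505
finger_force: 64.5
```

```bash
python3 -m pendant '[[[0,0,0,0],[0,0,0,0],[0,0,0,0],[0,0,0,0],[0,0,0,0]]]' 64; python3 -m pendant '[[[0,0,-10,0],[0,0,-30,0],[0,0,-70,0],[0,0,-110,0],[0,0,-150,0],[0,0,-190,0],[0,0,-190,0],[0,0,-190,0]]]'; python3 - <<'E'
from h import *
c=read_camera("side")["color"][140:,180:400]; w=read_camera("wrist")["color"]
a=cv2.resize(w,(400,300)); s=cv2.resize(read_camera("scene")["color"],(400,300)); d=cv2.resize(read_camera("side")["color"],(400,300))
cv2.imwrite("pics/end.png",np.vstack([np.hstack([a,s]),np.hstack([d,d*0])]))
s=env.get_state(); print(s["finger_force"],s["force"])
E
```

```text
time: 32.7
tcp_pos: [0.4734, -0.3445, 0.0135]
tool_rot: [2.252, 2.19, 0.0]
force: [0.4, -0.7, 0.9]
grip_width: 0.0643
finger_force: 0.0
time: 33.5
tcp_pos: [0.4736, -0.3447, 0.2049]
tool_rot: [2.25, 2.188, 0.0]
force: [0.7, 0.6, -0.7]
grip_width: 0.0639
finger_force: 0.0
0.0 [ 0.39713692 -0.68055088 -0.68897664]
```

View pics/end.png

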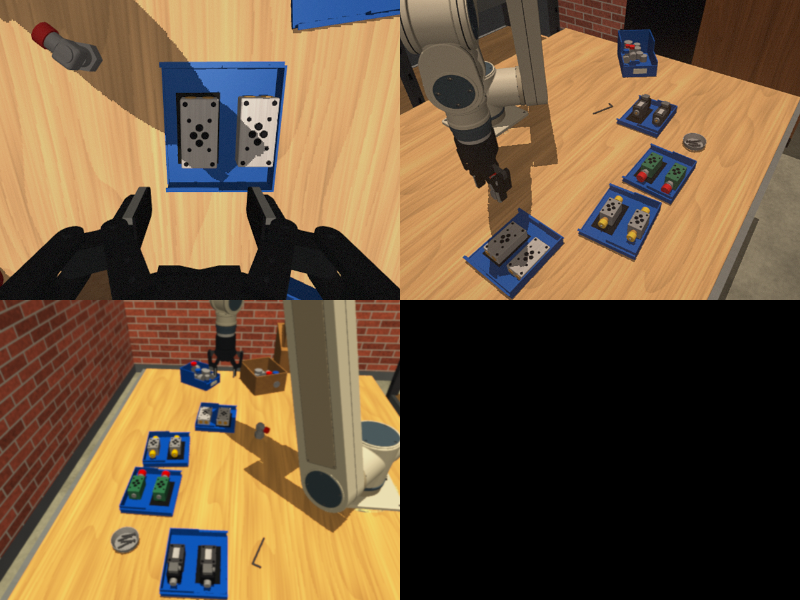

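All four parts stand on their pads beside their own kind (subplate at (200,131) in the wrist view), and the elbow and dish look undisturbed. Handing the job in.

```bash
python3 -c "
from plant import env
print(env.finish_job())"
```

```text
the job is handed in; nothing more can be done
None
```

All four parts are back in stock, each upright and released on its own tray's pad, with the dish and elbow left where they were; the job was handed in after about 34 of the 106 s, and no verdict came back.

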